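Sort sawn square tube into trays by length

TASK

Pick out the three sawn pieces of square tube and put each one in the tray made for its length: the shortest tube in the shortest tray, the middle one in the middle tray, the longest in the longest tray. Set them down, do not drop them, so that each ends up lying flat on the floor of its tray; leave the other offcuts (angle, flat bar and pipe ring) where they are.

Things in the scene. Friction and masses are not known exactly. Their poses are not given: they have to be found in the camera images.
- tube_short_center (a point): centre (12.5 mm above its underside) of the short sawn piece of bare steel square tube, 60 mm long, 25 x 25 mm section, 2.5 mm wall, hollow and open at both ends, about 105 g, lying loose. Its x axis runs along the tube; z is up at the start.
- tube_medium_center (a point): centre (12.5 mm above its underside) of the medium sawn piece of bare steel square tube, 90 mm long, 25 x 25 mm section, 2.5 mm wall, hollow and open at both ends, about 158 g, lying loose. Its x axis runs along the tube; z is up at the start.
- tube_long_center (a point): centre (12.5 mm above its underside) of the long sawn piece of bare steel square tube, 120 mm long, 25 x 25 mm section, 2.5 mm wall, hollow and open at both ends, about 210 g, lying loose. Its x axis runs along the tube; z is up at the start.
- tray_short: the short dark sheet-steel tray, fixed to the bench, open on top: inside 84 mm along its x axis by 80 mm along y (outside 90 x 86 mm), floor 3 mm thick, rim 13 mm above the bench. Origin at the centre of its underside, on the bench. It is for the short tube, laid along its x axis.
- tray_medium: the medium dark sheet-steel tray, fixed to the bench, open on top: inside 114 mm along its x axis by 80 mm along y (outside 120 x 86 mm), floor 3 mm thick, rim 13 mm above the bench. Origin at the centre of its underside, on the bench. It is for the medium tube, laid along its x axis.
- tray_long: the long dark sheet-steel tray, fixed to the bench, open on top: inside 144 mm along its x axis by 80 mm along y (outside 150 x 86 mm), floor 3 mm thick, rim 13 mm above the bench. Origin at the centre of its underside, on the bench. It is for the long tube, laid along its x axis.
- angle_offcut_center (a point): bystander: offcut of steel angle, loose, 90 mm long along x, an L section with a 30 mm flat leg (4 mm thick) on the bench and a 30 mm high upright leg on its +y edge; point at mid-length, mid-width, 15 mm above the bench.
- flat_bar: bystander: loose flat bar offcut 70 x 40 x 6 mm, long along x, origin at the centre of its underside.
- pipe_ring: bystander: loose ring sawn from steel pipe, 70 mm outside, 56 mm inside, 12 mm high, lying flat; origin at the centre of its underside.
Mind the look-alikes: they are no part of the job. What is shaped like the part that bears tube_long_center but blue or red is not meant.

How it is judged:
By the outcome, as a careful person would: the job done as asked, in the order asked, and still so for the second after the job is handed in, with the robot touching nothing.
It also fails if it takes over 93 s, if anything falls off the work surface, if the arm or the gripper's body presses on something with over 40 N, if the wrist force passes 120 N, or if a joint passes its speed limit or range.

ROBOT

A 7-joint arm with a two-finger parallel gripper is mounted at the origin on the work surface. World frame = base frame: x ahead of the robot, y to its left, z up, the work surface at z = 0. Lengths are in m, angles in degrees, forces in N, time in s.
With the tool pointing down it reaches from about 0.4 to 0.875 m from the base axis. Payload 4.4 kg.
Tool frame: the origin (TCP) lies at the centre of the arm's flange, where the gripper is bolted on; the fingertips stand 173 mm ahead of it and the grasp point (between the pads) lies 155 mm ahead of it; z points along the fingers, y is the line along which they close (so a half turn about z gives the same grasp; the last joint's range is limited). The gripper opens to 85 mm and grips with 20 to 120 N. Pads are 22 mm wide; open, the fingers measure 114 mm over their backs; the gripper's body (76 mm by 85 mm) begins 54 mm behind the grasp point. The pads swing forward as they close: fully open they stand 13 mm farther back than shut.
Start: joints at [-72.353, 36.005, 2.206, 86.941, -1.547, 57.084, -1.146], TCP at [0.237, 0.605, 0.405] pointing down, gripper open.
Joint ranges: [-175.42, 175.42], [-21.48, 121.26], [-71.46, 75.88], [10.55, 141.38], [-63.04, 243.04], [13.31, 113.54], [-168.57, 168.57]. Speed limits (degrees/s): [147.25, 147.25, 180, 180, 180, 180, 180].

INTERFACE

Orientations are given as a 3x3 rotation matrix whose columns are the frame's x, y, z axes.
In Python, from bench import manip gives the robot as it stands.
- The arm moves only by the tool jog_arm, never from a script. Its argument "targets" is a list of rows, each a list of 3 entries, a list of its own where there are three numbers: the turn, a rotation vector about the tool's x, y, z as a fraction of full scale, then the shift along the tool's x, y, z as a fraction of full scale, then the opening, from 0 (shut) to 1 (fully open). In form: [[[wx, wy, wz], [x, y, z], fingers], ...]. A call has 1 to 10 rows; each row shifts and turns the commanded pose from where the row before left it, along the tool's axes as they then stand; what a row does not reach is not made up. Full scale, the value 1, is 20 mm for a shift and 8 degrees for a turn. A row lasts 1/8 s, in which the tool goes at most 62.5 mm and 10.7 degrees, less where a joint would pass 70% of its speed; a pose out of reach is approached as far as the arm can. A call with a number of a shift or a turn outside -1 to 1 is refused whole. A call with a gripper value outside its range is refused whole. The fingers move at their own pace and stop on an object; the grip force is fixed at half the most. Time passes only in rows, so rows that do not move let the fingers close. It gives the time, the measured TCP pose, the force, the opening and the grip force at its end, in the units of the state.
- manip.observe(): the state, without advancing time (a new reading comes with each control period).
- manip.camera(name): name is "scene" or "top" or "wrist"; returns a dict with "image" (400x640x3 uint8, blue, green, red), "range_z" (400x640 float32, m along the optical axis (not along the pixel's ray), 0 where there is no reading), "intrinsics" (3x3 intrinsics, pixels), "dist" ([k1, k2, p1, p2, k3] as OpenCV has them; the pictures are not rectified), "camera_from_world" (4x4, takes a point from world to camera coordinates). Camera axes: x right, y up, looking along -z (the intrinsics and any distortion apply to the point x, -y, -z); pixel columns grow to the right and rows downward; lengths in m; the calibration is good to about 2 mm. A picture is of the moment at which its call begins.
- manip.sign_off(): hands the job in; it is judged then, once.
The state is a dict: "time": time; "qpos": joint angles; "joint_vel": joint speeds; "tau": joint torques, N m; "ee_pos": TCP position; "tcp_rot": TCP orientation; "ft_force": force on the tool from outside, world axes, zero at the start; "torque": the same for the moment, N m; "finger_gap": finger opening in m; "finger_force": force on a finger pad.
Only numpy, scipy, OpenCV 4.12 (cv2) and the standard library are available. Lean on these libraries where they do the work, as an engineer would, in place of code of your own. Each camera call takes 0.05 s, during which the arm holds its last target. There are 200 camera calls.

## Working session

There is one attempt and no reset: what is moved stays moved. The work goes in short steps, Python scripts to look and compute and a tool call to move; the robot and the scene stay as the last step left them, time stands still between calls to the robot, and variables do not carry over. Pictures are saved under pics/ and viewed, at most 14 in all, crops included, and the job is handed in when it is done.

Besides the shell and the picture viewer there is one more tool, called after "Request:" as name([rows], argument=value, ...), one row to a line, values as JSON. jog_arm: Moves the arm, as the interface text tells. Its arguments: {"type":"object","properties":{"targets":{"type":"array"}},"required":["targets"]}

```bash
ls; mkdir -p pics
cat > h.py <<'E'
import numpy as np, cv2
from bench import manip
def ray_pt(c,uv,z):
    "pixels -> world points on plane z"
    K=c["intrinsics"];T=np.array(c["camera_from_world"])
    p=cv2.undistortPoints(np.array(uv,float).reshape(-1,1,2),np.array(K),np.array(c["dist"])).reshape(-1,2)
    d=np.c_[p[:,0],-p[:,1],-np.ones(len(p))]@T[:3,:3]
    o=-T[:3,:3].T@T[:3,3]
    return o+d*((z-o[2])/d[:,2])[:,None]
def cloud(c):
    "per-pixel world points from range"
    h,w=c["range_z"].shape;u,v=np.meshgrid(np.arange(w),np.arange(h))
    p=cv2.undistortPoints(np.stack([u,v],-1).reshape(-1,1,2).astype(float),np.array(c["intrinsics"]),np.array(c["dist"])).reshape(h,w,2)
    r=c["range_z"];T=np.array(c["camera_from_world"])
    P=np.stack([p[...,0]*r,-p[...,1]*r,-r],-1)
    return (P-T[:3,3])@T[:3,:3]
E
python3 - <<'E'
from h import *
for n in("scene","top"):
    c=manip.camera(n);cv2.imwrite(f"pics/{n}0.png",c["image"]);np.save(f"{n}0.npy",c,allow_pickle=True)
    print(n,c["camera_from_world"])
s=manip.observe();print(s["time"],s["ee_pos"],s["tcp_rot"],s["ft_force"])
E
```

```text
pics
scene [[-0.85469217  0.51900978 -0.01140801  0.36569294]
 [-0.37082493 -0.59499152  0.7130736   0.1727073 ]
 [ 0.36330451  0.6136888   0.70099636 -1.34711869]
 [ 0.          0.          0.          1.        ]]
top [[-0.02010052 -0.9997244  -0.01212805  0.06797014]
 [ 0.98308284 -0.02197188  0.18183884 -0.4600789 ]
 [-0.18205521 -0.00826783  0.98325355 -1.20150791]
 [ 0.          0.          0.          1.        ]]
0.1 [0.23721463 0.60488461 0.40388107] [[-9.30955312e-01  3.65132623e-01 -6.12407724e-04]
 [ 3.65133136e-01  9.30953927e-01 -1.60601065e-03]
 [-1.62835061e-05 -1.71873450e-03 -9.99998523e-01]] [-0.62461025  0.27473237 -0.27080421]
```

View pics/scene0.png

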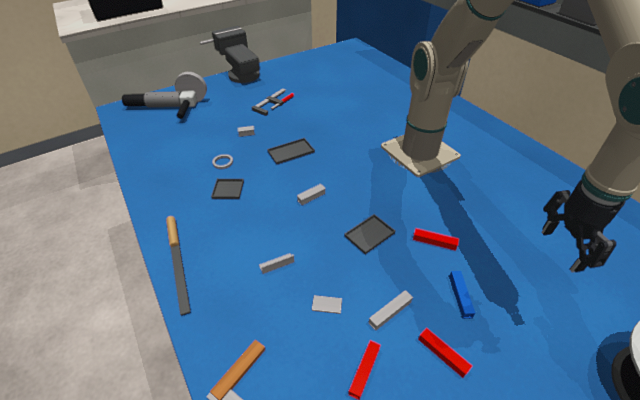

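View pics/top0.png

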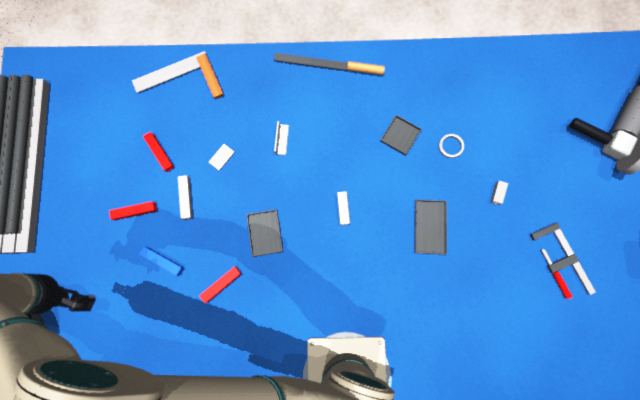

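Candidates (top view, px): bare-steel long (184,197), medium (343,208) and short (500,192). Look-alikes are red bars (158,152), (133,210) and (220,284), the blue bar (162,261), angle (282,138), flat bar (221,157), and the square's blade (168,72). Trays: short (401,135), medium (265,232), long (430,227). I choose the three bare grey tubes and check them in a crop.

Run:
```python
from h import *
c=np.load("top0.npy",allow_pickle=True).item()
im=c["image"];P=cloud(c)
cr=[cv2.resize(im[y-40:y+40,x-40:x+40],(260,260),interpolation=cv2.INTER_CUBIC) for x,y in((184,197),(343,208),(500,192))]
cv2.imwrite("pics/crop.png",np.hstack(cr))
hsv=cv2.cvtColor(im,cv2.COLOR_BGR2HSV)
m=(hsv[...,1]<90).astype(np.uint8)
n,L,st,ce=cv2.connectedComponentsWithStats(m)
for nm,(x,y),z in(("long",(184,197),.025),("med",(343,208),.025),("short",(500,192),.025),("Tshort",(401,135),.013),("Tmed",(265,232),.013),("Tlong",(430,227),.013),("angle",(285,140),.004),("bar",(221,157),.006),("ring",(442,140),.012)):
    k=L[y,x]; mm=(L==k)
    if z==.025: mm&=P[...,2]>.018
    v,u=np.where(mm)
    r=cv2.minAreaRect(ray_pt(c,np.c_[u,v],z)[:,:2].astype(np.float32)*1000)
    (cx,cy),(w,h),a=r
    if h>w:w,h,a=h,w,a-90
    print(nm,len(u),"c",np.round((cx,cy),1),"size",round(w,1),round(h,1),"yaw",round(a%180,1),"zmed",np.round(np.median(P[mm][:,2]),4))
```

```text
long 394 c [492.2 439. ] size 119.4 26.6 yaw 6.0 zmed 0.0241
med 291 c [450.6  -2.9] size 90.5 25.0 yaw 4.1 zmed 0.0243
short 209 c [ 484.9 -436.8] size 61.0 26.4 yaw 159.7 zmed 0.0242
Tshort 871 c [ 661.4 -175.5] size 90.2 83.0 yaw 147.4 zmed 0.0028
Tmed 1306 c [386.3 217. ] size 119.5 85.4 yaw 8.1 zmed 0.0027
Tlong 1617 c [ 393.3 -242.6] size 147.9 82.7 yaw 176.0 zmed 0.0025
angle 376 c [663.5 169.5] size 99.6 35.7 yaw 173.7 zmed 0.0037
bar 348 c [609.9 343. ] size 71.1 42.0 yaw 141.5 zmed 0.0048
ring 214 c [ 625.3 -317.3] size 69.1 67.9 yaw 176.3 zmed 0.0094
```

View pics/crop.png

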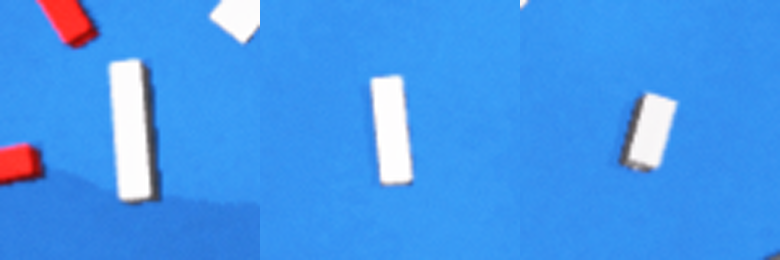

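The crop shows three plain bare-steel bars, left to right long, medium and short. Their measured lengths of 119, 90 and 61 mm confirm the choice. Going for the short one first.

Request:
jog_arm([
  [[0,0,0],[-0.98,-0.84,0.19],1],
  [[0,0,0],[-0.98,-0.84,0.19],1],
  [[0,0,0],[-0.98,-0.84,0.19],1],
  [[0,0,0],[-0.98,-0.84,0.19],1],
  [[0,0,0],[-0.98,-0.84,0.19],1],
  [[0,0,0],[-0.98,-0.84,0.19],1],
  [[0,0,0],[-0.98,-0.84,0.19],1],
  [[0,0,0],[-0.98,-0.84,0.19],1],
  [[0,0,0],[-0.98,-0.84,0.19],1],
  [[0,0,0],[-0.98,-0.84,0.19],1],
])

```text
time: 1.35
ee_pos: [0.3587, 0.3763, 0.3663]
tcp_rot: [[-0.931, 0.365, -0.0], [0.365, 0.931, -0.0], [0.0, -0.001, -1.0]]
ft_force: [0.6, 0.0, 0.4]
finger_gap: 0.0852
finger_force: 0.0
```

Request:
jog_arm([
  [[0,0,0],[-0.98,-0.84,0.19],1],
  [[0,0,0],[-0.98,-0.84,0.19],1],
  [[0,0,0],[-0.98,-0.84,0.19],1],
  [[0,0,0],[-0.98,-0.84,0.19],1],
  [[0,0,0],[-0.98,-0.84,0.19],1],
  [[0,0,0],[-0.98,-0.84,0.19],1],
  [[0,0,0],[-0.98,-0.84,0.19],1],
  [[0,0,0],[-0.98,-0.84,0.19],1],
  [[0,0,0],[-0.98,-0.84,0.19],1],
  [[0,0,0],[-0.98,-0.84,0.19],1],
])

```text
time: 2.6
ee_pos: [0.4798, 0.1484, 0.3283]
tcp_rot: [[-0.931, 0.365, -0.001], [0.365, 0.931, -0.0], [0.0, -0.0, -1.0]]
ft_force: [-0.8, -0.4, -0.5]
finger_gap: 0.0853
finger_force: 0.0
```

Tracks well. On to above the short tube.

Request:
jog_arm([
  [[0,0,0],[-0.39,-0.97,0],1],
  [[0,0,0],[-0.39,-0.97,0],1],
  [[0,0,0],[-0.39,-0.97,0],1],
  [[0,0,0],[-0.39,-0.97,0],1],
  [[0,0,0],[-0.39,-0.97,0],1],
  [[0,0,0],[-0.39,-0.97,0],1],
  [[0,0,0],[-0.39,-0.97,0],1],
  [[0,0,0],[-0.39,-0.97,0],1],
  [[0,0,0],[-0.39,-0.97,0],1],
  [[0,0,0],[-0.39,-0.97,0],1],
])

```text
time: 3.85
ee_pos: [0.4812, -0.0606, 0.3285]
tcp_rot: [[-0.931, 0.365, -0.0], [0.365, 0.931, 0.0], [0.0, -0.0, -1.0]]
ft_force: [-1.2, -0.2, -0.3]
finger_gap: 0.0856
finger_force: 0.0
```

Request:
jog_arm([
  [[0,0,0],[-0.39,-0.97,0],1],
  [[0,0,0],[-0.39,-0.97,0],1],
  [[0,0,0],[-0.39,-0.97,0],1],
  [[0,0,0],[-0.39,-0.97,0],1],
  [[0,0,0],[-0.39,-0.97,0],1],
  [[0,0,0],[-0.39,-0.97,0],1],
  [[0,0,0],[-0.39,-0.97,0],1],
  [[0,0,0],[-0.39,-0.97,0],1],
  [[0,0,0],[-0.39,-0.97,0],1],
  [[0,0,0],[-0.39,-0.97,0],1],
])

```text
time: 5.1
ee_pos: [0.4831, -0.27, 0.3286]
tcp_rot: [[-0.931, 0.365, -0.0], [0.365, 0.931, 0.0], [0.0, 0.0, -1.0]]
ft_force: [-0.5, 0.5, 0.8]
finger_gap: 0.0854
finger_force: 0.0
```

Request:
jog_arm([
  [[0,0,0],[-0.39,-0.97,0],1],
  [[0,0,0],[-0.39,-0.97,0],1],
  [[0,0,0],[-0.39,-0.97,0],1],
  [[0,0,0],[-0.39,-0.97,0],1],
  [[0,0,0],[-0.39,-0.97,0],1],
  [[0,0,0],[-0.39,-0.97,0],1],
  [[0,0,0],[-0.39,-0.97,0],1],
  [[0,0,0],[-0.39,-0.97,0],1],
  [[0,0,-0.14],[0,0,0],1],
  [[0,0,0],[0,0,0],1],
])

```text
time: 6.35
ee_pos: [0.4846, -0.4355, 0.3284]
tcp_rot: [[-0.938, 0.346, -0.0], [0.346, 0.938, 0.001], [0.001, 0.001, -1.0]]
ft_force: [0.1, 1.0, -0.2]
finger_gap: 0.085
finger_force: 0.0
```

```bash
cat >> h.py <<'E'
def wrist_tube(name,z=.025):
    "wrist picture: rectangle of grey blobs that stand above the bench"
    c=manip.camera("wrist");cv2.imwrite(f"pics/{name}.png",c["image"])
    P=cloud(c);hsv=cv2.cvtColor(c["image"],cv2.COLOR_BGR2HSV)
    m=((hsv[...,1]<90)&(abs(P[...,2]-z)<.006)&(c["range_z"]>0)).astype(np.uint8)
    for k in cv2.findContours(m,cv2.RETR_EXTERNAL,cv2.CHAIN_APPROX_NONE)[0]:
        if len(k)<60: continue
        (x,y),(w,h),a=cv2.minAreaRect(ray_pt(c,k.reshape(-1,2),z)[:,:2].astype(np.float32)*1000)
        if h>w:w,h,a=h,w,a-90
        print("blob",k.reshape(-1,2).mean(0).round(),"c",round(x,1),round(y,1),"size",round(w,1),round(h,1),"yaw",round(a%180,1))
def go(x,y,z,yaw):
    "turn units then shift units (tool axes after the turn) to a tool-down pose, mm"
    s=manip.observe();R=np.array(s["tcp_rot"]);cur=np.degrees(np.arctan2(R[1,0],R[0,0]))
    d=(yaw-cur+180)%360-180
    t=np.radians(yaw);D=np.array([x,y,z])-1000*np.array(s["ee_pos"])
    print("t",s["time"],"yaw now",cur.round(2),"turn",round(-d/8,3),"shift",np.round([(D[0]*np.cos(t)+D[1]*np.sin(t))/20,(D[0]*np.sin(t)-D[1]*np.cos(t))/20,-D[2]/20],2),"q7",np.round(s["qpos"][6]))
E
python3 - <<'E'
from h import *
wrist_tube("w1"); go(484.9,-436.8,180,159.7)
E
```

```text
blob [137. 391.] c 636.1 -704.8 size 38.7 5.2 yaw 58.6
blob [312. 189.] c 484.8 -438.9 size 59.7 24.7 yaw 160.3
t 6.4 yaw now 159.77 turn 0.009 shift [-0.03 -0.07  7.43] q7 107.0
```

Request:
jog_arm([
  [[0,0,0],[-0.04,-0.14,0.93],0.8],
  [[0,0,0],[0,0,0.93],0.8],
  [[0,0,0],[0,0,0.93],0.8],
  [[0,0,0],[0,0,0.93],0.8],
  [[0,0,0],[0,0,0.93],0.8],
  [[0,0,0],[0,0,0.93],0.8],
  [[0,0,0],[0,0,0.93],0.8],
  [[0,0,0],[0,0,0.93],0.8],
  [[0,0,0],[0,0,0],0.6],
  [[0,0,0],[0,0,0],0.6],
])

```text
time: 7.65
ee_pos: [0.4845, -0.4394, 0.1802]
tcp_rot: [[-0.938, 0.347, 0.001], [0.347, 0.938, -0.0], [-0.001, -0.0, -1.0]]
ft_force: [0.1, 0.3, 0.2]
finger_gap: 0.051
finger_force: 0.0
```

Request:
jog_arm([
  [[0,0,0],[0,0,0],0],
  [[0,0,0],[0,0,0],0],
  [[0,0,0],[0,0,0],0],
  [[0,0,0],[0,0,0],0],
  [[0,0,0],[0,0,0],0],
  [[0,0,0],[0,0,0],0],
])

```text
time: 8.4
ee_pos: [0.4847, -0.4395, 0.181]
tcp_rot: [[-0.938, 0.347, 0.001], [0.347, 0.938, -0.001], [-0.002, -0.001, -1.0]]
ft_force: [-0.6, -0.4, 6.6]
finger_gap: 0.0238
finger_force: 60.4
```

Request:
jog_arm([
  [[0,0,0],[0,0,-1],0],
  [[0,0,0],[0,0,-1],0],
  [[0,0,0],[0,0,-1],0],
  [[0,0,0],[0,0,-1],0],
  [[0,0,0],[0,0,-1],0],
  [[0,0,0],[0,0,-1],0],
  [[0,0,0.77],[0,0,0],0],
  [[0,0,0.77],[0,0,0],0],
  [[0,0,0],[-0.02,0.9,0],0],
  [[0,0,0],[-0.02,0.9,0],0],
])

```text
time: 9.65
ee_pos: [0.5055, -0.4076, 0.3002]
tcp_rot: [[-0.844, 0.537, 0.001], [0.537, 0.844, 0.001], [-0.0, 0.001, -1.0]]
ft_force: [-0.1, -0.1, -1.8]
finger_gap: 0.024
finger_force: 59.7
```

Request:
jog_arm([
  [[0,0,0],[-0.02,0.9,0],0],
  [[0,0,0],[-0.02,0.9,0],0],
  [[0,0,0],[-0.02,0.9,0],0],
  [[0,0,0],[-0.02,0.9,0],0],
  [[0,0,0],[-0.02,0.9,0],0],
  [[0,0,0],[-0.02,0.9,0],0],
  [[0,0,0],[-0.02,0.9,0],0],
  [[0,0,0],[-0.02,0.9,0],0],
  [[0,0,0],[-0.02,0.9,0],0],
  [[0,0,0],[-0.02,0.9,0],0],
])

```text
time: 10.9
ee_pos: [0.6054, -0.2588, 0.2999]
tcp_rot: [[-0.842, 0.539, -0.0], [0.539, 0.842, 0.0], [0.0, -0.0, -1.0]]
ft_force: [0.3, -0.4, -1.4]
finger_gap: 0.0236
finger_force: 59.7
```

```bash
cat >> h.py <<'E'
def wrist_tray(name,z=.013):
    c=manip.camera("wrist");cv2.imwrite(f"pics/{name}.png",c["image"])
    P=cloud(c);hsv=cv2.cvtColor(c["image"],cv2.COLOR_BGR2HSV)
    m=((hsv[...,1]<90)&(P[...,2]<.03)&(c["range_z"]>0)).astype(np.uint8)
    for k in cv2.findContours(m,cv2.RETR_EXTERNAL,cv2.CHAIN_APPROX_NONE)[0]:
        if len(k)<150: continue
        (x,y),(w,h),a=cv2.minAreaRect(ray_pt(c,k.reshape(-1,2),z)[:,:2].astype(np.float32)*1000)
        if h>w:w,h,a=h,w,a-90
        print("blob",k.reshape(-1,2).mean(0).round(),"c",round(x,1),round(y,1),"size",round(w,1),round(h,1),"yaw",round(a%180,1))
E
python3 - <<'E'
from h import *
wrist_tray("w2"); go(661.4,-175.5,184,147.4)
E
```

```text
blob [601. 336.] c 880.1 -99.3 size 71.7 18.1 yaw 79.6
blob [256. 234.] c 610.4 -325.0 size 71.2 31.9 yaw 116.1
blob [431. 196.] c 663.1 -177.7 size 90.0 87.7 yaw 147.4
blob [204.  22.] c 461.2 -259.4 size 100.9 47.9 yaw 57.6
t 10.95 yaw now 147.58 turn 0.023 shift [-0.12  4.84  5.79] q7 79.0
```

View pics/w2.png

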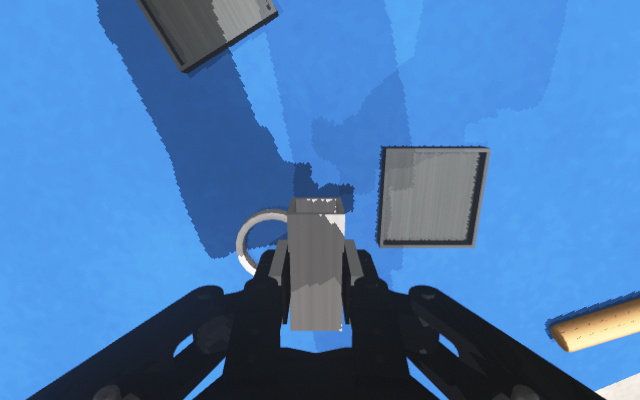

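The wrist view shows the tube gripped square at (316,265) and the short tray at (432,197). Its long axis is at 147°, along the tube.

Request:
jog_arm([
  [[0,0,0],[-0.04,0.96,0],0],
  [[0,0,0],[-0.04,0.96,0],0],
  [[0,0,0],[-0.04,0.96,0],0],
  [[0,0,0],[-0.04,0.96,0],0],
  [[0,0,0],[-0.04,0.96,0],0],
  [[0,0,0],[0,0,1],0],
  [[0,0,0],[0,0,1],0],
  [[0,0,0],[0,0,1],0],
  [[0,0,0],[0,0,1],0],
  [[0,0,0],[0,0,1],0],
])

```text
time: 12.2
ee_pos: [0.6596, -0.1815, 0.1982]
tcp_rot: [[-0.842, 0.54, -0.001], [0.54, 0.842, 0.0], [0.001, -0.0, -1.0]]
ft_force: [-0.1, -0.3, -0.7]
finger_gap: 0.0237
finger_force: 59.7
```

Request:
jog_arm([
  [[0,0,0],[0,0,0.3],0],
  [[0,0,0],[0,0,0.15],0],
  [[0,0,0],[0,0,0.15],0],
  [[0,0,0],[0,0,0],0],
])

```text
time: 12.7
ee_pos: [0.6601, -0.1811, 0.1883]
tcp_rot: [[-0.842, 0.539, 0.001], [0.539, 0.842, -0.0], [-0.001, 0.0, -1.0]]
ft_force: [-0.1, 0.1, -1.3]
finger_gap: 0.0235
finger_force: 59.7
```

Request:
jog_arm([
  [[0,0,0],[0,0,0.05],0],
  [[0,0,0],[0,0,0.05],0],
  [[0,0,0],[0,0,0.05],0],
  [[0,0,0],[0,0,0.03],0],
  [[0,0,0],[0,0,0],0],
])

```text
time: 13.32
ee_pos: [0.6598, -0.1811, 0.1842]
tcp_rot: [[-0.842, 0.539, -0.0], [0.539, 0.842, 0.0], [0.0, -0.0, -1.0]]
ft_force: [0.8, 0.5, -1.2]
finger_gap: 0.0237
finger_force: 59.7
```

Request:
jog_arm([
  [[0,0,0],[0,0,0.03],0],
  [[0,0,0],[0,0,0.03],0],
  [[0,0,0],[0,0,0],0],
])

```text
time: 13.7
ee_pos: [0.6599, -0.1811, 0.184]
tcp_rot: [[-0.842, 0.539, 0.0], [0.539, 0.842, 0.0], [-0.0, 0.0, -1.0]]
ft_force: [-2.7, -0.1, 4.7]
finger_gap: 0.0238
finger_force: 60.6
```

Contact. Release, rise, and head to the medium tube.

Request:
jog_arm([
  [[0,0,0],[0,0,0],0.42],
  [[0,0,0],[0,0,0],0.42],
  [[0,0,0],[0,0,0],0.42],
  [[0,0,0],[0,0,-0.3],0.42],
  [[0,0,0],[0,0,-0.8],0.42],
  [[0,0,0],[0,0,-1],0.5],
  [[0,0,0],[0,0,-1],0.8],
  [[0,0,0],[0,0,-1],0.8],
  [[0,0,0],[0,0,-1],0.8],
  [[0,0,0],[0,0,-1],0.8],
])

```text
time: 14.95
ee_pos: [0.6599, -0.1811, 0.3066]
tcp_rot: [[-0.842, 0.539, 0.0], [0.539, 0.842, -0.0], [-0.0, 0.0, -1.0]]
ft_force: [-0.1, 0.6, 0.2]
finger_gap: 0.0683
finger_force: 0.0
```

Run:
```python
from h import *
wrist_tube("w3",.028); go(450.6,-4,290,184.1)
```

```text
blob [556. 308.] c 870.8 -52.3 size 44.2 13.4 yaw 77.6
blob [316. 195.] c 660.0 -180.9 size 59.9 24.9 yaw 147.4
t 15.0 yaw now 147.37 turn -4.591 shift [9.85 9.6  0.98] q7 72.0
```

View pics/w3.png

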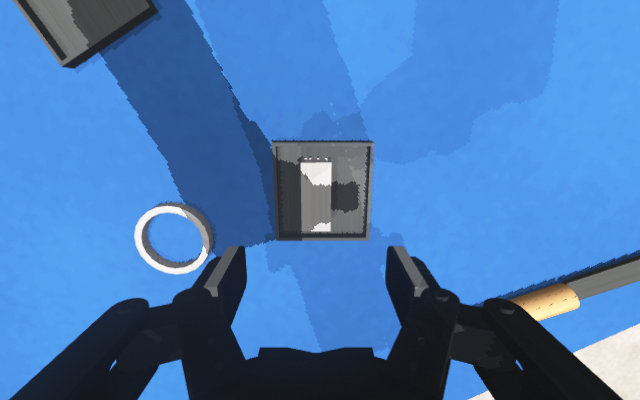

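The short tube lies flat in its tray at (316,195), aligned. On to the medium tube.

Request:
jog_arm([
  [[0,0,-0.92],[0,0,0],0.8],
  [[0,0,-0.92],[0,0,0],0.8],
  [[0,0,-0.92],[0,0,0],0.8],
  [[0,0,-0.92],[0,0,0],0.8],
  [[0,0,-0.92],[0,0,0],0.8],
  [[0,0,0],[0.98,0.96,0.1],0.8],
  [[0,0,0],[0.98,0.96,0.1],0.8],
  [[0,0,0],[0.98,0.96,0.1],0.8],
  [[0,0,0],[0.98,0.96,0.1],0.8],
  [[0,0,0],[0.98,0.96,0.1],0.8],
])

```text
time: 16.25
ee_pos: [0.5544, -0.092, 0.2952]
tcp_rot: [[-0.997, -0.073, -0.0], [-0.073, 0.997, -0.0], [0.0, -0.0, -1.0]]
ft_force: [0.4, 0.9, -0.1]
finger_gap: 0.0678
finger_force: 0.0
```

Request:
jog_arm([
  [[0,0,0],[0.98,0.96,0.1],0.8],
  [[0,0,0],[0.98,0.96,0.1],0.8],
  [[0,0,0],[0.98,0.96,0.1],0.8],
  [[0,0,0],[0.98,0.96,0.1],0.8],
  [[0,0,0],[0.98,0.96,0.1],0.8],
  [[0,0,0],[0,0,0],0.8],
])

```text
time: 17.0
ee_pos: [0.4492, -0.0028, 0.2852]
tcp_rot: [[-0.997, -0.076, -0.002], [-0.076, 0.997, 0.0], [0.002, 0.0, -1.0]]
ft_force: [0.5, 1.0, 0.4]
finger_gap: 0.0682
finger_force: 0.0
```

Run:
```python
from h import *
wrist_tube("w4"); go(450.6,-4,184,184.1)
```

```text
blob [314. 203.] c 450.9 -3.8 size 89.7 24.9 yaw 4.1
t 17.05 yaw now -175.74 turn 0.019 shift [-0.   -0.02  5.07] q7 84.0
```

Request:
jog_arm([
  [[0,0,0],[0,0,1],0.6],
  [[0,0,0],[0,0,1],0.6],
  [[0,0,0],[0,0,1],0.6],
  [[0,0,0],[0,0,1],0.6],
  [[0,0,0],[0,0,0.8],0.6],
  [[0,0,0],[0,0,0.3],0.6],
  [[0,0,0],[0,0,0],0.6],
  [[0,0,0],[0,0,0],0],
  [[0,0,0],[0,0,0],0],
  [[0,0,0],[0,0,0],0],
])

```text
time: 18.3
ee_pos: [0.4508, -0.0041, 0.1852]
tcp_rot: [[-0.997, -0.073, 0.0], [-0.073, 0.997, -0.001], [-0.0, -0.001, -1.0]]
ft_force: [-0.1, -1.5, 5.3]
finger_gap: 0.0233
finger_force: 59.7
```

Request:
jog_arm([
  [[0,0,0],[0,0,0],0],
  [[0,0,0],[0,0,0],0],
  [[0,0,0],[0,0,0],0],
])

```text
time: 18.68
ee_pos: [0.4508, -0.0042, 0.1852]
tcp_rot: [[-0.997, -0.073, 0.0], [-0.073, 0.997, -0.001], [-0.0, -0.001, -1.0]]
ft_force: [-0.4, -2.1, 6.1]
finger_gap: 0.0233
finger_force: 59.9
```

Request:
jog_arm([
  [[0,0,0],[0,0,-0.5],0],
  [[0,0,0],[0,0,-1],0],
  [[0,0,0],[0,0,-1],0],
  [[0,0,0],[0,0,-1],0],
  [[0,0,0],[0,0,-1],0],
  [[0,0,-0.5],[0,0,-0.5],0],
  [[0,0,0],[0.14,0.95,0],0],
  [[0,0,0],[0.14,0.95,0],0],
  [[0,0,0],[0.14,0.95,0],0],
  [[0,0,0],[0.14,0.95,0],0],
])

```text
time: 19.92
ee_pos: [0.428, 0.0702, 0.2849]
tcp_rot: [[-0.99, -0.143, -0.002], [-0.143, 0.99, -0.001], [0.002, -0.0, -1.0]]
ft_force: [0.2, -0.4, -1.5]
finger_gap: 0.0235
finger_force: 59.2
```

Request:
jog_arm([
  [[0,0,0],[0.14,0.95,0],0],
  [[0,0,0],[0.14,0.95,0],0],
  [[0,0,0],[0.14,0.95,0],0],
  [[0,0,0],[0.14,0.95,0],0],
  [[0,0,0],[0,0,0],0],
])

```text
time: 20.55
ee_pos: [0.4061, 0.1445, 0.285]
tcp_rot: [[-0.989, -0.146, -0.001], [-0.146, 0.989, 0.0], [0.001, 0.0, -1.0]]
ft_force: [-0.1, 0.6, -1.5]
finger_gap: 0.0232
finger_force: 59.2
```

Run:
```python
from h import *
wrist_tray("w5"); go(386.3,217,188,188.1)
```

```text
blob [615. 331.] c 496.4 441.1 size 140.3 55.1 yaw 6.6
blob [409. 182.] c 388.5 216.5 size 119.6 87.1 yaw 8.1
t 20.6 yaw now -171.72 turn 0.022 shift [0.47 3.78 4.84] q7 41.0
```

View pics/w5.png

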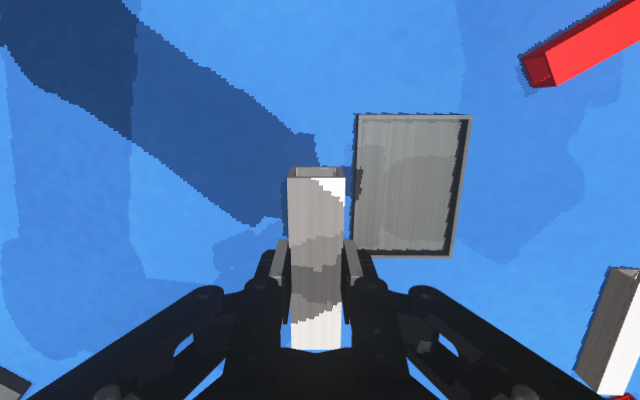

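The medium tube is held at (316,260), and the medium tray at (409,182) is parallel to it. Lower it in.

Request:
jog_arm([
  [[0,0,0],[0.1,0.95,0],0],
  [[0,0,0],[0.1,0.95,0],0],
  [[0,0,0],[0.1,0.95,0],0],
  [[0,0,0],[0.1,0.95,0],0],
  [[0,0,0],[0,0,1],0],
  [[0,0,0],[0,0,1],0],
  [[0,0,0],[0,0,1],0],
  [[0,0,0],[0,0,1],0],
  [[0,0,0],[0,0,0.5],0],
  [[0,0,0],[0,0,0],0],
])

```text
time: 21.85
ee_pos: [0.388, 0.2163, 0.194]
tcp_rot: [[-0.99, -0.141, -0.002], [-0.141, 0.99, -0.002], [0.003, -0.002, -1.0]]
ft_force: [0.4, 0.2, -1.3]
finger_gap: 0.0235
finger_force: 59.3
```

Request:
jog_arm([
  [[0,0,0],[0,0,0.1],0],
  [[0,0,0],[0,0,0.08],0],
  [[0,0,0],[0,0,0.04],0],
  [[0,0,0],[0,0,0.04],0],
  [[0,0,0],[0,0,0],0],
])

```text
time: 22.48
ee_pos: [0.3878, 0.2173, 0.1894]
tcp_rot: [[-0.99, -0.142, -0.001], [-0.142, 0.99, -0.001], [0.001, -0.0, -1.0]]
ft_force: [-1.2, -0.0, -1.8]
finger_gap: 0.0236
finger_force: 59.3
```

Request:
jog_arm([
  [[0,0,0],[0,0,0.04],0],
  [[0,0,0],[0,0,0.04],0],
  [[0,0,0],[0,0,0.03],0],
  [[0,0,0],[0,0,0],0],
])

```text
time: 22.98
ee_pos: [0.3876, 0.2174, 0.1882]
tcp_rot: [[-0.99, -0.143, 0.0], [-0.143, 0.99, -0.001], [-0.0, -0.001, -1.0]]
ft_force: [-1.7, -0.5, 14.1]
finger_gap: 0.0233
finger_force: 61.2
```

Request:
jog_arm([
  [[0,0,0],[0,0,-0.03],0],
  [[0,0,0],[0,0,0],0.42],
  [[0,0,0],[0,0,0],0.42],
  [[0,0,0],[0,0,0],0.42],
  [[0,0,0],[0,0,-0.3],0.42],
  [[0,0,0],[0,0,-0.8],0.42],
  [[0,0,0],[0,0,-1],0.5],
  [[0,0,0],[0,0,-1],0.8],
  [[0,0,0],[0,0,-1],0.8],
  [[0,0,0],[0,0,-1],0.8],
])

```text
time: 24.22
ee_pos: [0.3878, 0.2172, 0.2908]
tcp_rot: [[-0.99, -0.142, -0.001], [-0.142, 0.99, -0.001], [0.001, -0.001, -1.0]]
ft_force: [0.6, -0.2, 0.9]
finger_gap: 0.0686
finger_force: 0.0
```

Run:
```python
from h import *
wrist_tube("w6",.028); go(492.2,438,290,186)
```

```text
blob [552. 306.] c 456.9 432.3 size 53.1 27.6 yaw 6.2
blob [316. 199.] c 387.5 217.3 size 89.3 24.9 yaw 8.2
t 24.275 yaw now -171.81 turn 0.274 shift [-6.32 10.41  0.13] q7 29.0
```

View pics/w6.png

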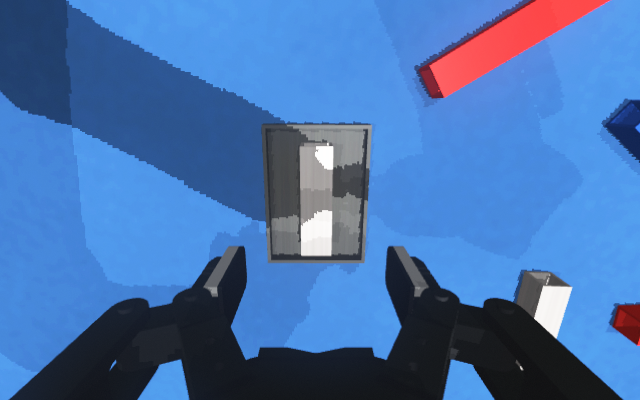

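The medium tube lies flat in its tray at (316,199). Now the long one, at (545,305) in this view.

Request:
jog_arm([
  [[0,0,0.27],[0,0,0],0.8],
  [[0,0,0],[-0.57,0.95,0],0.8],
  [[0,0,0],[-0.57,0.95,0],0.8],
  [[0,0,0],[-0.57,0.95,0],0.8],
  [[0,0,0],[-0.57,0.95,0],0.8],
  [[0,0,0],[-0.57,0.95,0],0.8],
  [[0,0,0],[-0.57,0.95,0],0.8],
  [[0,0,0],[-0.57,0.95,0],0.8],
  [[0,0,0],[-0.57,0.95,0],0.8],
  [[0,0,0],[-0.57,0.95,0],0.8],
])

```text
time: 25.52
ee_pos: [0.472, 0.3986, 0.2882]
tcp_rot: [[-0.995, -0.104, -0.002], [-0.104, 0.995, -0.003], [0.003, -0.002, -1.0]]
ft_force: [0.1, -0.4, 0.4]
finger_gap: 0.0685
finger_force: 0.0
```

Request:
jog_arm([
  [[0,0,0],[-0.57,0.95,0],0.8],
  [[0,0,0],[-0.57,0.95,0],0.8],
  [[0,0,0],[0,0,0],0.8],
])

```text
time: 25.9
ee_pos: [0.4902, 0.4396, 0.2881]
tcp_rot: [[-0.994, -0.105, -0.002], [-0.105, 0.994, -0.001], [0.002, -0.001, -1.0]]
ft_force: [-0.4, -1.3, -0.9]
finger_gap: 0.0686
finger_force: 0.0
```

Run:
```python
from h import *
wrist_tube("w7"); go(492.2,438,184,186)
```

```text
blob [ 14. 350.] c 662.9 182.4 size 101.0 15.1 yaw 173.7
blob [317. 200.] c 492.7 440.7 size 118.8 24.9 yaw 6.2
blob [17. 52.] c 404.3 222.4 size 59.6 31.6 yaw 6.8
t 25.95 yaw now -173.97 turn 0.004 shift [-0.1  -0.03  5.21] q7 27.0
```

Request:
jog_arm([
  [[0,0,0],[-0.14,0.05,1],0.6],
  [[0,0,0],[0,0,1],0.6],
  [[0,0,0],[0,0,1],0.6],
  [[0,0,0],[0,0,1],0.6],
  [[0,0,0],[0,0,0.8],0.6],
  [[0,0,0],[0,0,0.35],0.6],
  [[0,0,0],[0,0,0],0.6],
  [[0,0,0],[0,0,0],0],
  [[0,0,0],[0,0,0],0],
  [[0,0,0],[0,0,0],0],
])

```text
time: 27.2
ee_pos: [0.4935, 0.4401, 0.1876]
tcp_rot: [[-0.994, -0.105, 0.0], [-0.105, 0.994, 0.001], [-0.0, 0.001, -1.0]]
ft_force: [0.6, -0.0, 5.6]
finger_gap: 0.0233
finger_force: 61.3
```

Request:
jog_arm([
  [[0,0,0],[0,0,0],0],
  [[0,0,0],[0,0,0],0],
  [[0,0,0],[0,0,-0.5],0],
  [[0,0,0],[0,0,-1],0],
  [[0,0,0],[0,0,-1],0],
  [[0,0,0],[0,0,-1],0],
  [[0,0,0],[0,0,-1],0],
  [[0,0,0],[0,0,-1],0],
  [[0,0,0],[0,0,-0.3],0],
  [[0,0,0],[0,0,0],0],
])

```text
time: 28.45
ee_pos: [0.4934, 0.4397, 0.3028]
tcp_rot: [[-0.994, -0.105, -0.001], [-0.105, 0.994, -0.0], [0.001, -0.0, -1.0]]
ft_force: [0.1, 1.1, -2.0]
finger_gap: 0.0233
finger_force: 60.5
```

Run:
```python
from h import *
go(500,100,290,176);print(manip.observe()["qpos"])
```

```text
t 28.45 yaw now -173.98 turn 1.253 shift [ -1.51 -16.92   0.64] q7 27.0
[-25.82990137  46.83084574 -32.65095551  89.64674136  29.73465188
  52.46176534  27.31305681]
```

Request:
jog_arm([
  [[0,0,0.62],[0,0,0],0],
  [[0,0,0.62],[0,0,0],0],
  [[0,0,0],[0.07,-0.96,0],0],
  [[0,0,0],[0.07,-0.96,0],0],
  [[0,0,0],[0.07,-0.96,0],0],
  [[0,0,0],[0.07,-0.96,0],0],
  [[0,0,0],[0.07,-0.96,0],0],
  [[0,0,0],[0.07,-0.96,0],0],
  [[0,0,0],[0.07,-0.96,0],0],
  [[0,0,0],[0.07,-0.96,0],0],
])

```text
time: 29.7
ee_pos: [0.4716, 0.2861, 0.3024]
tcp_rot: [[-0.998, 0.068, -0.001], [0.068, 0.998, -0.001], [0.001, -0.001, -1.0]]
ft_force: [0.0, -0.6, -2.6]
finger_gap: 0.023
finger_force: 60.5
```

Request:
jog_arm([
  [[0,0,0],[0.07,-0.96,0],0],
  [[0,0,0],[0.07,-0.96,0],0],
  [[0,0,0],[0.07,-0.96,0],0],
  [[0,0,0],[0.07,-0.96,0],0],
  [[0,0,0],[0.07,-0.96,0],0],
  [[0,0,0],[0.07,-0.96,0],0],
  [[0,0,0],[0.07,-0.96,0],0],
  [[0,0,0],[0.07,-0.96,0],0],
  [[0,0,0],[0.07,-0.96,0],0],
  [[0,0,0],[0.07,-0.96,0],0],
])

```text
time: 30.95
ee_pos: [0.4446, 0.0954, 0.3028]
tcp_rot: [[-0.998, 0.068, -0.001], [0.068, 0.998, -0.001], [0.001, -0.001, -1.0]]
ft_force: [-0.4, -0.6, -2.2]
finger_gap: 0.0234
finger_force: 60.5
```

Request:
jog_arm([
  [[0,0,0],[0.07,-0.96,0],0],
  [[0,0,0],[0.07,-0.96,0],0],
  [[0,0,0],[0.07,-0.96,0],0],
  [[0,0,0],[0.07,-0.96,0],0],
  [[0,0,0],[0.07,-0.96,0],0],
  [[0,0,0],[0.07,-0.96,0],0],
  [[0,0,0],[0.07,-0.96,0],0],
  [[0,0,0],[0.07,-0.96,0],0],
  [[0,0,0],[0.07,-0.96,0],0],
  [[0,0,0],[0.07,-0.96,0],0],
])

```text
time: 32.2
ee_pos: [0.4174, -0.0951, 0.303]
tcp_rot: [[-0.998, 0.068, -0.001], [0.068, 0.998, -0.001], [0.001, -0.001, -1.0]]
ft_force: [-0.6, 0.3, -1.9]
finger_gap: 0.0234
finger_force: 60.5
```

Run:
```python
from h import *
wrist_tray("w8"); go(393.3,-242.6,190,176)
```

```text
blob [139. 169.] c 395.5 -242.5 size 148.8 90.5 yaw 176.1
blob [633. 142.] c 395.4 165.9 size 120.6 14.0 yaw 12.9
t 32.25 yaw now 175.9 turn -0.012 shift [ 0.66 -7.31  5.64] q7 60.0
```

View pics/w8.png

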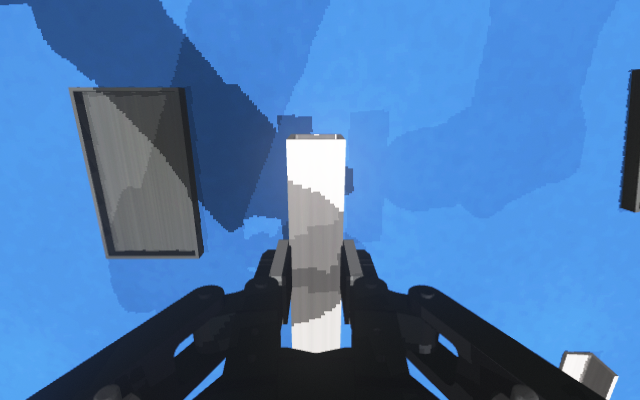

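The long tube is held at (316,245), parallel to the long tray at (139,169). Move over it and lower.

Request:
jog_arm([
  [[0,0,0],[0.07,-0.91,0],0],
  [[0,0,0],[0.07,-0.91,0],0],
  [[0,0,0],[0.07,-0.91,0],0],
  [[0,0,0],[0.07,-0.91,0],0],
  [[0,0,0],[0.07,-0.91,0],0],
  [[0,0,0],[0.07,-0.91,0],0],
  [[0,0,0],[0.07,-0.91,0],0],
  [[0,0,0],[0.07,-0.91,0],0],
  [[0,0,0],[0,0,1],0],
  [[0,0,0],[0,0,1],0],
])

```text
time: 33.5
ee_pos: [0.3964, -0.239, 0.2627]
tcp_rot: [[-0.998, 0.069, -0.0], [0.069, 0.998, -0.001], [-0.0, -0.001, -1.0]]
ft_force: [-0.5, -0.5, -1.8]
finger_gap: 0.0232
finger_force: 60.6
```

Request:
jog_arm([
  [[0,0,0],[0,0,1],0],
  [[0,0,0],[0,0,1],0],
  [[0,0,0],[0,0,1],0],
  [[0,0,0],[0,0,0.3],0],
  [[0,0,0],[0,0,0],0],
  [[0,0,0],[0,0,0.06],0],
  [[0,0,0],[0,0,0.06],0],
  [[0,0,0],[0,0,0],0],
])

```text
time: 34.5
ee_pos: [0.3966, -0.2387, 0.1949]
tcp_rot: [[-0.998, 0.068, -0.001], [0.068, 0.998, -0.001], [0.001, -0.001, -1.0]]
ft_force: [-0.0, 0.7, -1.6]
finger_gap: 0.0233
finger_force: 60.5
```

Request:
jog_arm([
  [[0,0,0],[0,0,0.06],0],
  [[0,0,0],[0,0,0.05],0],
  [[0,0,0],[0,0,0.05],0],
  [[0,0,0],[0,0,0.03],0],
  [[0,0,0],[0,0,0],0],
])

```text
time: 35.12
ee_pos: [0.3966, -0.2385, 0.1908]
tcp_rot: [[-0.998, 0.068, -0.001], [0.068, 0.998, -0.001], [0.001, -0.001, -1.0]]
ft_force: [0.1, -1.2, -1.6]
finger_gap: 0.0232
finger_force: 60.5
```

Request:
jog_arm([
  [[0,0,0],[0,0,0.03],0],
  [[0,0,0],[0,0,0.03],0],
  [[0,0,0],[0,0,0],0],
])

```text
time: 35.5
ee_pos: [0.3965, -0.2384, 0.1905]
tcp_rot: [[-0.998, 0.068, -0.001], [0.068, 0.998, -0.002], [0.001, -0.002, -1.0]]
ft_force: [-2.0, 0.8, 9.8]
finger_gap: 0.0233
finger_force: 62.0
```

Contact. Release and rise.

Request:
jog_arm([
  [[0,0,0],[0,0,0],0.42],
  [[0,0,0],[0,0,0],0.42],
  [[0,0,0],[0,0,0],0.42],
  [[0,0,0],[0,0,-0.3],0.42],
  [[0,0,0],[0,0,-0.8],0.42],
  [[0,0,0],[0,0,-1],0.5],
  [[0,0,0],[0,0,-1],0.8],
  [[0,0,0],[0,0,-1],0.8],
  [[0,0,0],[0,0,-1],0.8],
  [[0,0,0],[0,0,-1],0.8],
])

```text
time: 36.75
ee_pos: [0.3965, -0.2384, 0.3126]
tcp_rot: [[-0.998, 0.068, -0.001], [0.068, 0.998, -0.001], [0.001, -0.001, -1.0]]
ft_force: [0.8, -0.7, -0.6]
finger_gap: 0.0681
finger_force: 0.0
```

Run:
```python
from h import *
wrist_tube("w9",.028)
cv2.imwrite("pics/scene9.png",manip.camera("scene")["image"]);print(manip.observe()["ft_force"])
```

```text
blob [315. 189.] c 395.6 -238.5 size 118.9 24.9 yaw 176.2
[ 0.04328241 -0.21376494  0.07795654]
```

View pics/w9.png

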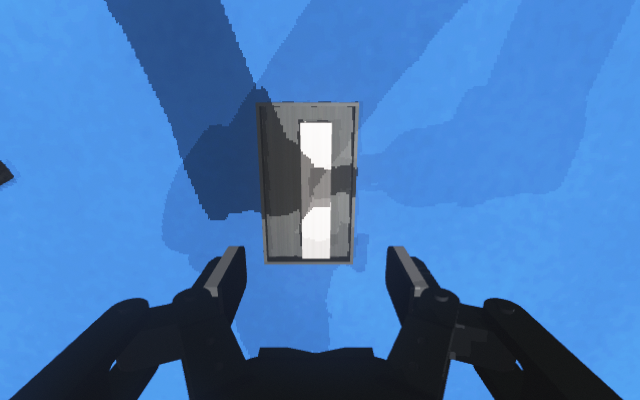

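View pics/scene9.png

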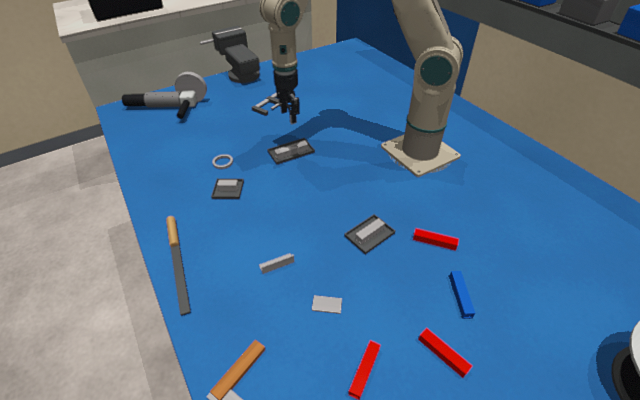

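The long tube lies flat in its tray at (315,189). The scene view shows all three tubes in their trays at (228,186), (370,229) and (292,149), with the bystanders unmoved and the gripper clear.

```bash
python3 -c "
from bench import manip
print(manip.sign_off())"
```

```text
the job is handed in; nothing more can be done
None
```

I set each of the three tubes flat in the tray for its length, short then medium then long, left the other offcuts where they were, and handed the job in at about 37 s of the allowed 93 s.

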